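# Change the tube block of the dry-block heater

## Task

The next run is for the big tubes, so change the block in the heater. Take out the block that is in it, which is hooked by its tongue under the red retaining lip at the rear and held by a spring catch in front: lift the front, tilt it back until it clears catch and front wall, draw it forward from under the lip, and set it down gently, upright in the middle of the cork mat. Then fit the spare block with the widest wells in its place, tongue under the lip and front pressed fully home past the catch, forcing nothing, and leave the other spare block and everything else on the bench alone.

Things in the scene. Friction and masses are not known exactly. Their poses are not given: they have to be found in the camera images.
- heater: Ivory dry-block heater fixed to the bench, housing 290 (x) x 210 (y) x 105 mm high, origin under its centre, control panel on the -x side, turned up to 0.3 rad. The block's seat is on its top. A level block can be neither lifted nor drawn out of the seat: it must be tilted, front up, rear staying low. Handling takes less than 25 N.
- seat (a point): Centre of the seat's floor, 105 mm above the bench, 25 mm behind the heater's centre. x points to the heater's rear, y to its left, z up. The seat is a frame with walls 12 mm high, inside from x = -51 to +65 mm and y = -40.5 to +40.5 mm. A seated block's origin and axes agree with it, with 1 mm of play along x, 2.5 mm along y.
- lip: Middle of the front lower edge of the red retaining lip that crosses the seat's rear, 55 mm behind the seat's centre and 10 mm above its floor; axes as the seat's. The lip is 6 mm thick and runs to the rear wall (10 mm further back), 81 mm wide. A seated block's tongue reaches 9 mm under it; drawn forward 12 mm it is free.
- catch (a joint): Spring catch in the middle of the front wall: steel roller along y, radius 8 mm, its axis 11 mm above the floor, reaching in to x = -47 mm of the seat. Value: how far it is pushed outwards, 0 to 0.005 m, against 7 to 9 N. It snaps into a block's groove; passing it takes 5 to 12 N up or down at the block's front edge. Tilted back 10 to 18 degrees about its tongue, a block clears catch and wall.
- block_medium: Block now in the heater: aluminium, 24 wells of 11 mm, 0.45 to 0.7 kg. All three blocks are 100 (x) x 76 (y) x 40 mm high, origin at the centre of the underside, z up; a tongue 50 mm wide and 6 mm thick runs along the underside to the rear, from x = 50 to 64 mm; in the front face (x = -50 mm) is a groove 5 mm deep, 3.9 to 18.1 mm up, for the catch.
- medium_grip (a point): Middle of the top edge of that block's blue upright grip, 82 mm above the block's underside, over its centre; axes as the block's. On every block the grip is a plate 44 mm long (x), 12 mm thick (y), standing 42 mm above the block's top.
- block_wide: The spare block with the widest wells, 8 of 17 mm, for the big tubes; 0.45 to 0.7 kg. Stands on the bench beside the heater at any of three places, turned up to 0.4 rad, its tongue away from the robot. Shape, origin and axes as block_medium.
- wide_grip (a point): Middle of the top edge of the wide-well block's grip, 82 mm above its underside; axes as the block's.
- block_narrow: The other spare block, 48 wells of 7 mm: not wanted, stays where it is. Shape, origin and axes as block_medium.
- mat: Cork mat fixed to the bench, 160 x 160 x 6 mm, origin at the centre of its underside, at any of three places; nothing stands on it.
- tube_rack: Bystander: green rack of ten big capped tubes, 75 x 170 x 75 mm, origin under its centre.
- tip_box: Bystander: clear and blue box of pipette tips, 85 x 122 x 63 mm, origin under its centre.
- reagent: Bystander: glass bottle with blue cap, 72 mm across, 160 mm high, origin under its centre.
- wash_bottle: Bystander: white wash bottle with red spout, 68 mm across, 200 mm high, origin under its centre.
- tin: Bystander: round aluminium tin, 130 mm across, 60 mm high, origin under its centre.
- marker: Bystander: marker pen lying on the bench, 125 mm long, 13 mm thick, white with blue cap.
Mind the look-alikes: they are no part of the job. What is shaped like the block_medium but yellow is not meant.

How it is judged:
By the outcome, as a careful person would: the job done as asked, in the order asked, and still so for the second after the job is handed in, with the robot touching nothing.
It also fails if it takes over 67 s, if anything falls off the work surface, if the arm or the gripper's body presses on something with over 40 N, if the wrist force passes 120 N, or if a joint passes its speed limit or range.

## Robot

A 7-joint arm with a two-finger parallel gripper is mounted at the origin on the work surface. World frame = base frame: x ahead of the robot, y to its left, z up, the work surface at z = 0. Lengths are in mm, angles in rad, forces in N, time in s.
With the tool pointing down it reaches from about 400 to 850 mm from the base axis. Payload 4.5 kg.
Tool frame: the origin (TCP) lies at the very end of the fingers, on their centre line; the grasp point (between the pads) lies 19 mm behind it (manip.tcp_to_grasp is the distance from the TCP to the grasp point, in mm); z points along the fingers, y is the line along which they close (so a half turn about z gives the same grasp; the last joint's range is limited). The gripper opens to 88 mm and grips with 3 to 60 N. Pads are 18 mm wide; open, the fingers measure 123 mm over their backs; the gripper's body (75 mm by 187 mm) begins 45 mm behind the grasp point.
Start: joints at [1.171, 0.689, -0.195, 1.565, 0.157, 0.902, -0.215], TCP at [262.732, -567.12, 238.743] pointing down, gripper open.
Joint ranges: [-3.01, 3.01], [-0.46, 2.08], [-1.47, 1.51], [0.13, 2.56], [-1, 4.14], [0.04, 2.09], [-2.66, 2.66]. Speed limits (rad/s): [2.57, 2.57, 3.14, 3.14, 3.14, 3.14, 3.14].

## Interface

Orientations are given as a 3x3 rotation matrix whose columns are the frame's x, y, z axes.
In Python, from cell import manip, jaws, planner, viewer, hand_in, read_time_s, read_joints, read_qd, read_joint_torque, read_tool_pos, read_tcp_rot, read_contact_force, read_moment, read_opening, read_gripper_force gives the robot as it stands. The module is installed in compiled form; this text tells all that it offers. Calls block until the motion is done:
- manip.movep(position, orientation): joint-space move of the TCP to a pose.
- manip.move_straight(position, ori=None, max_speed=150, force_limit=None): straight line of the TCP; ori=None keeps the orientation; max_speed is the mean speed in mm/s. With force_limit (N) it stops when the force on the tool has changed by that much, and returns True; else False.
- manip.goto_joints(angles): joint-space move.
- jaws.move_gripper(opening, f_grip=None): finger opening in mm; f_grip is the grip in N (None keeps the last); returns when the fingers have stopped.
- manip.wait(seconds).
- planner.ik(position, orientation): joint angles nearest the present ones, or None.
- viewer.read_camera(name): name is "scene" or "top" or "wrist"; returns a dict with "image" (384x512x3 uint8, red, green, blue), "fx", "fy", "cx", "cy" (pixels), "origin" and "orientation" of the camera in the world; the wrist camera has in their place "hand_eye" (4x4, takes a point from camera to tool coordinates, whose origin is the TCP and whose axes are the flange's). Camera axes: x right, y up, looking along -z (the intrinsics and any distortion apply to the point x, -y, -z); pixel columns grow to the right and rows downward; lengths in mm; the calibration is good to about 2 mm. A picture is of the moment at which its call begins: read the wrist's pose just before it. There is no depth.
A pose or a line that the arm cannot do raises manip.IKError and nothing moves.
- hand_in(): hands the job in; it is judged then, once.
Readings, each from a call of its own:
- read_time_s(): time.
- read_joints(): joint angles.
- read_qd(): joint speeds.
- read_joint_torque(): joint torques, N m.
- read_tool_pos(): TCP position.
- read_tcp_rot(): TCP orientation.
- read_contact_force(): force on the tool from outside, world axes, zero at the start.
- read_moment(): the same for the moment, N m.
- read_opening(): finger opening in mm.
- read_gripper_force(): force on a finger pad.
Only numpy, scipy, OpenCV 4.12 (cv2) and the standard library are available. Lean on these libraries where they do the work, as an engineer would, in place of code of your own. Each camera call takes 0.05 s, during which the arm holds its last target. There are 200 camera calls.

## Working session

There is one attempt and no reset: what is moved stays moved. The work goes in short steps, each a Python script; the robot and the scene stay as the last script left them, time stands still between calls to the robot, and variables do not carry over. Pictures are saved under pics/ and viewed, at most 10 in all, crops included, and the job is handed in when it is done.

```bash
mkdir -p pics
python3 - <<'E'
from cell import *
import cv2,numpy as np,pickle
d={}
for n in("scene","top","wrist"):
    c=viewer.read_camera(n); d[n]=c
    cv2.imwrite(f"pics/{n}0.png",c["image"][:,:,::-1])
    print(n,{k:np.round(v,4).tolist() if not isinstance(v,(str,type(None))) else v for k,v in c.items() if k!="image"})
pickle.dump(d,open("d0.pkl","wb"))
print(read_time_s(),manip.tcp_to_grasp,read_tcp_rot())
a=np.vstack([d["top"]["image"]]);cv2.imwrite("pics/top0b.png",cv2.resize(a[:,:,::-1],(800,600),interpolation=cv2.INTER_CUBIC))
E
```

```text
scene {'fx': 356.9229, 'fy': 356.9229, 'cx': 257.6838, 'cy': 193.8191, 'origin': [905.6921, -613.0037, 995.5183], 'orientation': [[0.8607, -0.3928, 0.324], [0.5091, 0.6541, -0.5595], [0.0078, 0.6465, 0.7629]]}
top {'fx': 443.139, 'fy': 443.139, 'cx': 259.2344, 'cy': 188.513, 'origin': [323.5616, 12.9683, 1617.3498], 'orientation': [[0.0177, 0.992, -0.125], [-0.9998, 0.0166, -0.0092], [-0.0071, 0.1251, 0.9921]]}
wrist {'fx': 314.1216, 'fy': 314.1216, 'cx': 260.1654, 'cy': 190.8044, 'hand_eye': [[-0.0008, 0.946, 0.3241, 85.2035], [1.0, 0.0008, 0.0, -0.6677], [-0.0003, 0.3241, -0.946, -146.0721], [0.0, 0.0, 0.0, 1.0]]}
0.15 18.700000000000003 [[ 9.07348074e-01  4.20379607e-01 -6.77104441e-04]
 [ 4.20380139e-01 -9.07347264e-01  1.21667615e-03]
 [-1.02903021e-04 -1.38859002e-03 -9.99999031e-01]]
```

View pics/top0b.png

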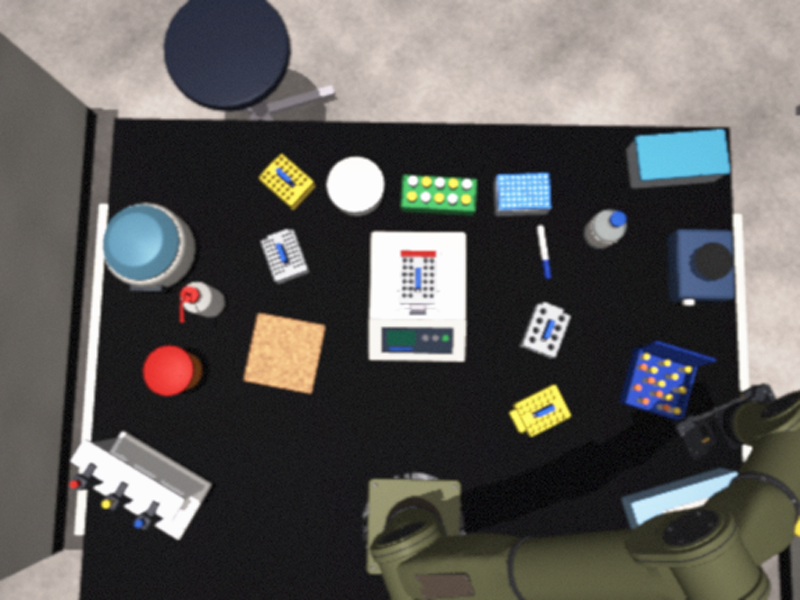

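View pics/scene0.png

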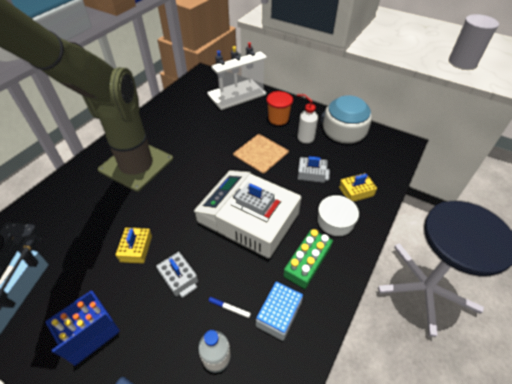

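The top view, scaled to 800x600, shows the heater at (418,295) almost square on, the wide block (8 wells) at (546,330), the narrow block at (284,254) and the mat at (285,353). The yellow blocks are decoys. Next I'll turn these into positions.

```bash
cat > h.py <<'E'
import cv2,numpy as np
def ray(c,uv,R=None,o=None):
    R=np.array(c["orientation"]) if R is None else R; o=np.array(c["origin"]) if o is None else o
    uv=np.atleast_2d(uv).astype(float)
    d=np.c_[(uv[:,0]-c["cx"])/c["fx"],-(uv[:,1]-c["cy"])/c["fy"],-np.ones(len(uv))]
    return o,d@R.T
def onplane(c,uv,z,**k):
    o,d=ray(c,uv,**k); return o+d*((z-o[2])/d[:,2])[:,None]
def wpose(c,p,Rt):
    H=np.array(c["hand_eye"]); return dict(R=Rt@H[:3,:3],o=p+Rt@H[:3,3])
def blobs(m,amin):
    m=cv2.morphologyEx(m.astype(np.uint8),cv2.MORPH_OPEN,np.ones((2,2),np.uint8))
    cs,_=cv2.findContours(m,cv2.RETR_EXTERNAL,cv2.CHAIN_APPROX_NONE)
    return sorted([c[:,0,:] for c in cs if cv2.contourArea(c)>=amin],key=lambda c:-cv2.contourArea(c.reshape(-1,1,2)))
def rect(P):
    (c,s,a)=cv2.minAreaRect(P[:,:2].astype(np.float32)); return np.round(c,1),np.round(s,1),round(a,1)
def hsv(c): return cv2.cvtColor(c["image"],cv2.COLOR_RGB2HSV).astype(int)
E
python3 - <<'E'
import pickle; from h import *
d=pickle.load(open("d0.pkl","rb"));c=d["top"];H=hsv(c);h,s,v=H[...,0],H[...,1],H[...,2]
def show(n,m,z,a):
    for b in blobs(m,a)[:8]:
        print(n,b.mean(0).round(0),*rect(onplane(c,b,z)))
show("cork",(h>5)&(h<22)&(s>70)&(v>90)&(v<255),6,300)
w=(s<50)&(v>170)
show("white105",w,105,1500); show("white40",w,40,250)
show("blue",(h>100)&(h<125)&(s>140)&(v>90),82,12)
show("red",((h<6)|(h>174))&(s>150)&(v>90),121,20)
E
```

```text
cork [183. 227.] [383.2 303.3] [165.7 164.7] 80.2
white105 [400.  80.] [ 753.7 -265.5] [ 910.1 1225.2] 0.8
white105 [71. 33.] [1051.2  715.1] [288.5 537.3] 0.8
white105 [268. 190.] [510.6  -1.8] [283.6 208.8] 0.4
white105 [ 73. 255.] [317.6 672.5] [749.6 243. ] 22.1
white40 [400.  80.] [ 772.1 -277.5] [ 949.2 1277.9] 0.8
white40 [71. 33.] [1082.5  745.3] [300.9 560.3] 0.8
white40 [268. 190.] [518.7  -2.5] [295.8 217.8] 0.4
white40 [ 73. 255.] [317.3 700.9] [781.8 253.4] 22.1
white40 [ 29. 372.] [-110.6  815.5] [ 98.5 173.9] 1.1
white40 [228. 119.] [777.2 146.6] [128. 132.] 0.9
white40 [352. 211.] [ 446.8 -299.2] [ 77.4 109. ] 69.4
white40 [182. 163.] [609.2 308.3] [105.5  75.6] 21.9
blue [412. 247.] [ 333.  -512.4] [ 77.7 127.6] 74.0
blue [439. 226.] [ 397.7 -593.9] [134.1  14.2] 74.4
blue [429. 237.] [ 358.8 -556.9] [23.7 68.4] 29.3
blue [396. 140.] [ 696.  -454.6] [31.7 33. ] 88.9
blue [432. 246.] [ 329.7 -569.2] [23.6 60.3] 29.9
blue [420. 231.] [ 378. -526.] [21.3 34.7] 44.7
blue [351. 173.] [ 577.2 -291.6] [37.1 14.9] 7.5
blue [257. 224.] [393.2  32.8] [ 6.9 48.4] 1.0
red [108. 238.] [336.  532.7] [107.  108.6] 1.0
red [119. 195.] [479.1 495.2] [75.4 37.6] 3.3
red [268. 163.] [600.7  -1.6] [ 7.  68.6] 0.9
```

```bash
cat >> h.py <<'E'
def Rz(a): c,s=np.cos(a),np.sin(a); return np.array([[c,-s,0],[s,c,0],[0,0,1.]])
def Ry(a): c,s=np.cos(a),np.sin(a); return np.array([[c,0,s],[0,1,0],[-s,0,c]])
DOWN=np.diag([1.,-1,-1])
def Rt(yaw,tilt=0): return Rz(yaw)@Ry(tilt)@DOWN
E
python3 - <<'E'
from cell import *
import pickle; from h import *
for y in(0,-.36):
  for f in(0,np.pi):
    for t in (0,.25,-.25):
      q=planner.ik([540 if y==0 else 446,0 if y==0 else -298,190],Rz(y)@Ry(t)@Rz(f)@DOWN); print(y,f,t,None if q is None else np.round(q,2))
d={}
for n,p,y in(("wide",[446,-298,190],-.36),("med",[538,-1.8,295],.01)):
    manip.movep([p[0],p[1],330],Rt(y)) if n=="med" else None
    manip.movep(p,Rt(y)); P,R=np.array(read_tool_pos()),np.array(read_tcp_rot())
    c=viewer.read_camera("wrist"); d[n]=(c,P,R); cv2.imwrite(f"pics/{n}.png",c["image"][:,:,::-1])
pickle.dump(d,open("d1.pkl","wb")); print(read_time_s())
cv2.imwrite("pics/both.png",cv2.resize(np.hstack([d[k][0]["image"] for k in d])[:,:,::-1],(800,300)))
E
```

```text
0 0 0 [-0.1   0.64  0.02  1.88 -0.02  0.62 -1.64]
0 0 0.25 [-0.08  0.75  0.    1.64 -0.02  1.   -1.63]
0 0 -0.25 [-0.16  0.59  0.1   2.12 -0.17  0.19 -1.5 ]
0 3.141592653589793 0 [ 0.38  0.75 -0.79  1.86  0.71  0.84  0.79]
0 3.141592653589793 0.25 [ 0.39  0.9  -0.91  1.62  0.61  1.22  0.89]
0 3.141592653589793 -0.25 [ 0.28  0.63 -0.6   2.1   1.05  0.44  0.44]
-0.36 0 0 [ 0.47  0.64  0.06  1.89 -0.06  0.61 -1.37]
-0.36 0 0.25 [ 0.43  0.75  0.1   1.66 -0.04  0.98 -1.39]
-0.36 0 -0.25 [ 0.54  0.58 -0.02  2.12 -0.16  0.2  -1.25]
-0.36 3.141592653589793 0 [ 0.96  0.74 -0.77  1.87  0.7   0.83  1.03]
-0.36 3.141592653589793 0.25 [ 0.91  0.86 -0.82  1.64  0.6   1.2   1.11]
-0.36 3.141592653589793 -0.25 [ 0.88  0.63 -0.56  2.1   0.93  0.37  0.81]
3.05
```

View pics/both.png

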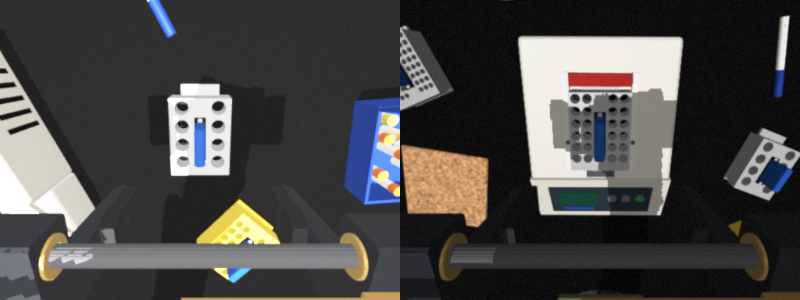

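Left (wide): block at (200,130), grip bar from about (200,120) to (200,166). Right (medium in the heater): grip at (600,137), lip at (600,80). Both bars run parallel to the image columns.

```bash
cat >> h.py <<'E'
def grip_meas(c,P,R,ztop,dbg=True):
    """front edge + centreline of the blue bar nearest to image centre column"""
    H=hsv(c); h,s,v=H[...,0],H[...,1],H[...,2]
    bs=blobs((h>100)&(h<128)&(s>120)&(v>60),60)
    b=min(bs,key=lambda b:np.linalg.norm(b.mean(0)-[256,180]))
    m=np.zeros(h.shape,np.uint8); cv2.drawContours(m,[b.reshape(-1,1,2)],-1,1,-1)
    r0,r1=b[:,1].min(),b[:,1].max()
    rows=np.arange(int(r0+.35*(r1-r0)),r1-2)
    mid=np.array([[np.flatnonzero(m[r]).mean(),r] for r in rows]); wid=[m[r].sum() for r in rows]
    k=wpose(c,P,R); W=onplane(c,mid,ztop,**k)
    vx,vy,x0,y0=cv2.fitLine(W[:,:2].astype(np.float32),cv2.DIST_HUBER,0,.01,.01).ravel()
    if vx<0: vx,vy=-vx,-vy
    yaw=np.arctan2(vy,vx); u=np.array([vx,vy])
    col=int(round(mid[:,0].mean()))
    e=onplane(c,[mid[-1,0],r1+.5],ztop,**k)[0,:2]
    t=(e-[x0,y0])@u; front=np.array([x0,y0])+t*u
    e0=onplane(c,[mid[0,0],r0-.5],ztop,**k)[0,:2]
    print("rows",r0,r1,"w_mm",np.linalg.norm(np.diff(onplane(c,[[0,mid[5,1]],[np.mean(wid),mid[5,1]]],ztop,**k),axis=0)).round(1),"len",round(np.linalg.norm(e0-front),1),"bins",wid[::6])
    return front+22*u,yaw
E
python3 - <<'E'
import pickle; from h import *
d=pickle.load(open("d1.pkl","rb"))
for n,z in(("wide",82),("med",187)):
    c,P,R=d[n]; print(n,P.round(1),*grip_meas(c,P,R,z))
c,P,R=d["wide"];k=wpose(c,P,R);H=hsv(c);w=(H[...,1]<60)&(H[...,2]>110)
b=min(blobs(w,500),key=lambda b:np.linalg.norm(b.mean(0)-[256,170]))
W=onplane(c,b,40,**k);print("wide outline",*rect(W))
c,P,R=d["med"];k=wpose(c,P,R);H=hsv(c);h,s,v=H[...,0],H[...,1],H[...,2]
for b in blobs(((h<6)|(h>174))&(s>130)&(v>60),60)[:2]:
    W=onplane(c,b,121,**k);print("red",*rect(W), b.min(0),b.max(0))
b=[b for b in blobs((s<60)&(v>70),5000)][0]
hu=cv2.convexHull(b.reshape(-1,1,2))[:,0];W=onplane(c,hu,105,**k);print("heater",*rect(W))
ap=cv2.approxPolyDP(hu.reshape(-1,1,2),6,True)[:,0];print(ap.tolist(),onplane(c,ap,105,**k).round(1).tolist())
E
```

```text
rows 158 214 w_mm 11.7 len 51.0 bins [np.uint64(14), np.uint64(14), np.uint64(14), np.uint64(14), np.uint64(14), np.uint64(13)]
wide [ 445.7 -299.2  190.2] [ 444.76875849 -294.73796945] -0.36549067
rows 151 207 w_mm 10.8 len 50.1 bins [np.uint64(13), np.uint64(13), np.uint64(13), np.uint64(13), np.uint64(13), np.uint64(13)]
med [536.5  -3.4 293.6] [540.89759429   0.86139028] 0.002284234
wide outline [ 451.4 -296.7] [ 77.8 117.4] 69.3
red [6.025e+02 5.000e-01] [14.1 79.4] 0.4 [217  95] [298 110]
heater [523.5   0.7] [260.3 212.9] 0.3
[[361, 49], [347, 234], [334, 276], [182, 276], [167, 233], [152, 49]] [[652.5, -100.2, 105.0], [452.2, -106.1, 105.0], [394.0, -95.6, 105.0], [392.8, 93.5, 105.0], [452.2, 106.8, 105.0], [651.2, 103.3, 105.0]]
```

```bash
cat >> h.py <<'E'
SEAT=np.array([540.7,.7,105.]); YAW=.004; G=np.array([0,0,50.])
def tcp(px,pz,th,S=SEAT,yaw=YAW):
    """TCP pose with block's tongue rear bottom edge at seat (px,0,pz), tilted th"""
    return S+Rz(yaw)@(np.array([px,0,pz])+Ry(th)@(G-[64,0,0])), Rt(yaw,th)
E
python3 - <<'E'
from cell import *; from h import *
p,R=tcp(64,0,0)
manip.movep(p+[0,0,60],R); manip.wait(.3); print(read_tool_pos()-p)
manip.move_straight(p,R,max_speed=80,force_limit=10); manip.wait(.3)
print(read_tool_pos()-p,np.round(read_contact_force(),1))
print(jaws.move_gripper(8,45)); print(read_opening(),read_gripper_force(),read_tool_pos()-p,np.round(read_contact_force(),1),read_time_s())
E
```

```text
[ 1.00760066e+00 -5.06012771e-02  6.15787583e+01]
[ 0.1997534  -0.00633166  0.35254666] [ 0.2  0.5 -0.1]
False
11.41015923427102 45.00018887221813 [-0.01442822  0.17551426 -0.02897948] [ 1.   0.2 -0.4] 6.1083
```

```bash
python3 - <<'E'
from cell import *; from h import *
def st(m): print(m,np.round(read_contact_force(),1),np.round(read_moment(),2),np.round(read_tool_pos(),1),round(read_opening(),1),round(read_time_s(),2))
T=np.radians(14)
for i,f in enumerate(np.linspace(0,1,8)[1:]):
    p,R=tcp(64-1.5*f,.5*f,T*f); r=manip.move_straight(p,R,max_speed=35,force_limit=35); st((i,r))
    if r: break
manip.wait(.2); print(np.round(read_tool_pos()-p,2)); st("w")
E
cat > snap.py <<'E'
import sys; from cell import *; from h import *
cv2.imwrite(f"pics/{sys.argv[1]}.png",np.hstack([cv2.resize(viewer.read_camera("wrist")["image"],(400,300)),cv2.resize(viewer.read_camera("scene")["image"][120:320,150:350],(400,300))])[:,:,::-1])
E
python3 snap.py tilt
```

```text
(0, False) [-0.3  0.6 -6.3] [ 0.08  0.01 -0.01] [541.6   0.7 156.5] 11.4 6.36
(1, False) [-4.8  0.5 -3.1] [0.09 0.73 0.  ] [542.3   0.6 159. ] 11.8 6.61
(2, False) [-4.9  0.4 -0.6] [0.02 0.96 0.02] [544.2   0.6 161.5] 11.4 6.86
(3, False) [-4.8 -0.7  2.7] [ 0.08  1.38 -0.03] [546.6   0.6 164. ] 11.9 7.11
(4, False) [-5.5  0.4 -2.9] [ 0.03  1.03 -0.04] [547.8   0.6 165.1] 11.6 7.36
(5, False) [-5.5 -0.3 -3.1] [-0.02  1.02 -0.07] [549.7   0.6 166.9] 11.8 7.61
(6, False) [-6.   0.3 -3.3] [-0.02  1.07 -0.01] [551.7   0.6 168.7] 11.7 7.86
[-1.44 -0.19 -0.74]
w [-6.4 -0.6 -5.1] [-0.    0.92 -0.01] [551.8   0.6 168.8] 11.6 8.06
```

View pics/tilt.png

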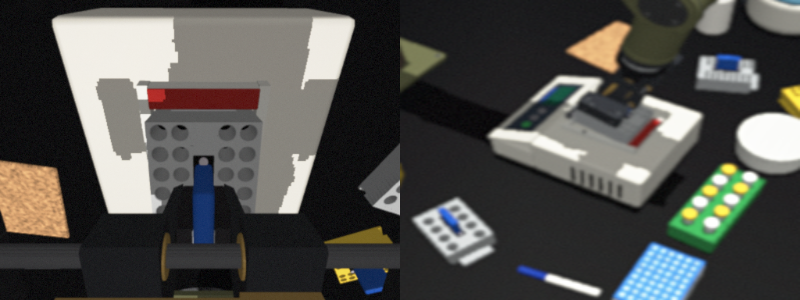

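The left half (wrist view) shows the block held at its grip (203,200), with its rear edge at row 115 just in front of the lip at row 98. The −6 N along x points to light contact with the rear, so I'll draw it forward, watching the force.

```bash
python3 - <<'E'
from cell import *; from h import *
def st(m): print(m,np.round(read_contact_force(),1),np.round(read_moment(),2),np.round(read_tool_pos(),1),round(read_opening(),1),round(read_time_s(),2))
T=np.radians(14)
ok=True
for x in (60,55,50,46):
    p,R=tcp(x,.7,T); r=manip.move_straight(p,R,max_speed=30,force_limit=14); st((x,r))
    if r: ok=False;break
if ok:
    p,R=tcp(46,8,T); r=manip.move_straight(p,R,max_speed=30,force_limit=14); st(("up",r))
    if not r: p,R=tcp(46,40,T); r=manip.move_straight(p,R,max_speed=60,force_limit=14); st(("up",r))
E
python3 snap.py out
```

```text
(60, False) [-0.8 -1.2 -8.2] [ 0.01 -0.22 -0.05] [551.2   0.7 169.3] 11.7 8.41
(55, False) [-0.7 -0.2 -5.1] [ 0.01 -0.46 -0.02] [546.3   0.8 170. ] 11.8 8.72
(50, False) [-0.2  0.3 -4.9] [ 0.02 -0.58 -0.06] [540.6   0.7 169.8] 11.6 9.04
(46, False) [-0.6 -0.  -4.7] [ 0.01 -0.53  0.06] [536.5   0.6 169.7] 11.6 9.32
('up', False) [-0.4 -0.6 -5.5] [-0.01 -0.53  0.  ] [537.    0.7 177.3] 11.6 9.72
('up', False) [-0.3 -0.4 -5.7] [ 0.04 -0.53  0.05] [536.6   0.7 209.1] 11.7 10.4
```

View pics/out.png

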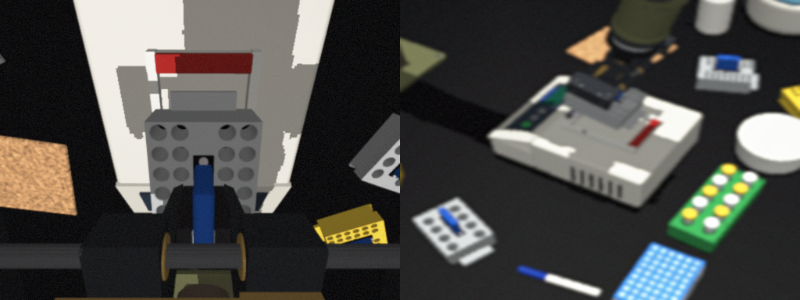

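Run:
```python
from cell import *; from h import *
c=viewer.read_camera("wrist"); H=np.array(c["hand_eye"])
cv2.imwrite("pics/crop_rear.png",cv2.resize(c["image"][100:280,150:370,::-1],(660,540)))
for sl in(0,3,6,10,14):
  for q in([50,38,40],[50,-38,40],[64,25,6],[22,0,82]):
    # block slipped by sl deg about the grasp point (z=69): front DOWN relative to tool
    b=Ry(-np.radians(sl))@(np.array(q)-[0,0,69])+[0,0,69]
    t=DOWN@(b-G); k=H[:3,:3].T@(t-H[:3,3]); print(sl,q,round(c["cx"]+c["fx"]*k[0]/-k[2]),round(c["cy"]-c["fy"]*k[1]/-k[2]),end=" | ")
  print()
print(planner.ik([383,303,56],Rt(-.17)),planner.ik([383,303,100],Rt(-.17)))
```

```text
0 [50, 38, 40] 187 156 | 0 [50, -38, 40] 337 156 | 0 [64, 25, 6] 219 120 | 0 [22, 0, 82] 262 246 | 
3 [50, 38, 40] 185 154 | 3 [50, -38, 40] 338 154 | 3 [64, 25, 6] 218 115 | 3 [22, 0, 82] 262 249 | 
6 [50, 38, 40] 184 153 | 6 [50, -38, 40] 340 153 | 6 [64, 25, 6] 217 111 | 6 [22, 0, 82] 262 252 | 
10 [50, 38, 40] 182 151 | 10 [50, -38, 40] 342 151 | 10 [64, 25, 6] 216 104 | 10 [22, 0, 82] 262 256 | 
14 [50, 38, 40] 180 150 | 14 [50, -38, 40] 344 150 | 14 [64, 25, 6] 214 98 | 14 [22, 0, 82] 262 260 | 
[-0.80171223  0.84850508  0.06251585  2.1094601  -0.25029662  0.19039446
 -2.25519321] [-0.82021487  0.76210151  0.09227475  2.09546948 -0.22212484  0.29295737
 -2.28121997]
```

View pics/crop_rear.png

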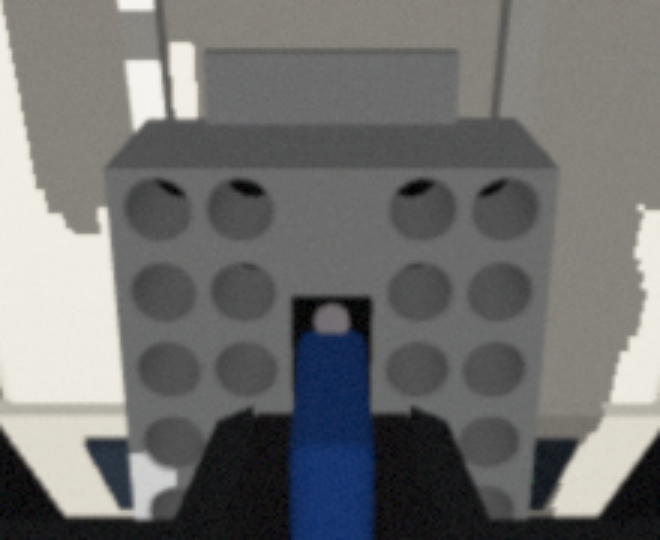

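The rear tongue edge is at crop row 48 and the rear top edge at row 167, so the block has slipped only about 2.5° in the pads. I'll allow for that and set it on the mat.

```bash
python3 - <<'E'
from cell import *; from h import *
def st(m): print(m,np.round(read_contact_force(),1),np.round(read_tool_pos(),1),round(read_opening(),1),round(read_time_s(),2))
sl=np.radians(2.5); y=-.17
C=np.array([383.2,303.3,6.])
def tp(z): # block centre bottom at C+z, grasp pt rotation about z=69
    off=Rz(y)@(np.array([0,0,69])+Ry(sl)@np.array([0,0,50-69.]))
    return C+off+[0,0,z],Rt(y,sl)
p,R=tcp(46,75,np.radians(14)); manip.move_straight(p,R,max_speed=150)
p,R=tp(160); manip.movep(p,R); st("above")
p,R=tp(25); manip.move_straight(p,R,max_speed=130); manip.wait(.3); st(read_tool_pos()-p)
p,R=tp(6); manip.move_straight(p,R,max_speed=40,force_limit=6)
p,R=tp(-3); st(manip.move_straight(p,R,max_speed=8,force_limit=3)); print(read_tool_pos()-tp(0)[0])
jaws.move_gripper(20,10); st("open")
E
python3 snap.py mat
```

```text
above [ 0.7 -0.2 -5.9] [383.7 302.2 215.9] 11.8 12.22
[0.16069323 0.17682863 0.38612733] [-0.5 -0.  -5.3] [382.5 303.6  81.4] 11.5 13.72
True [-0.4 -0.5  7. ] [382.3 303.4  56. ] 11.2 15.1
[-0.09797073 -0.0274769   0.02021955]
open [ 0.4 -0.2 -0.1] [381.5 302.8  55.1] 19.9 15.43
```

View pics/mat.png

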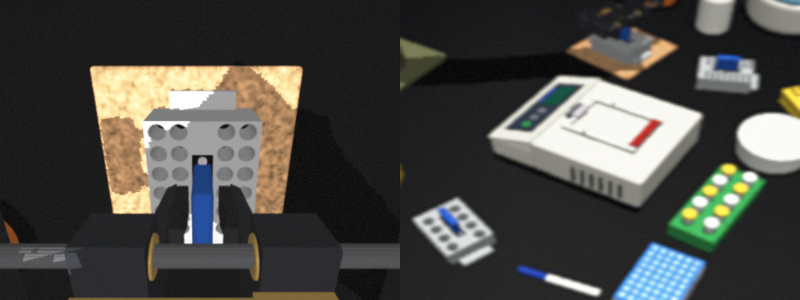

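Run:
```python
from cell import *; from h import *
p=np.array(read_tool_pos()); manip.move_straight(p+[0,0,60],max_speed=100); jaws.move_gripper(50)
manip.movep(p+[0,0,160],Rt(-.17)); manip.wait(.4)
P,R=np.array(read_tool_pos()),np.array(read_tcp_rot()); c=viewer.read_camera("wrist")
H=hsv(c);h,s,v=H[...,0],H[...,1],H[...,2];k=wpose(c,P,R)
b=blobs((h>5)&(h<22)&(s>70)&(v>40),1000)[0]; hu=cv2.convexHull(b.reshape(-1,1,2))[:,0]
hu=hu[hu[:,1]<240]; W=onplane(c,hu,6,**k); print("mat",*rect(W),b.min(0),b.max(0))
L=(W-[383.2,303.3,6])@Rz(-.17); print(L.min(0),L.max(0))
print(grip_meas(c,P,R,88))
cv2.imwrite("pics/mat2.png",c["image"][:,:,::-1])
g=np.array([444.8,-294.7]); 
manip.movep([g[0],g[1],215],Rt(-.365)); manip.move_straight([g[0],g[1],190.],max_speed=100);manip.wait(.4)
P,R=np.array(read_tool_pos()),np.array(read_tcp_rot()); c=viewer.read_camera("wrist")
print(P,grip_meas(c,P,R,82),read_time_s())
```

```text
mat [383.6 307.6] [162.  160.7] 80.2 [181  86] [330 223]
[-80.7491021 -76.6453768   0.       ] [80.12443788 85.35202571  0.        ]
rows 150 202 w_mm 11.0 len 49.8 bins [np.uint64(13), np.uint64(12), np.uint64(12), np.uint64(13), np.uint64(12), np.uint64(11)]
(array([383.30861356, 303.11457108]), np.float32(-0.16812924))
rows 155 211 w_mm 11.0 len 50.7 bins [np.uint64(13), np.uint64(13), np.uint64(13), np.uint64(13), np.uint64(13), np.uint64(13)]
[ 444.93177953 -294.80959782  190.31111438] (array([ 445.33736669, -294.843861  ]), np.float32(-0.36497077)) 20.825
```

Run:
```python
from cell import *; from h import *
def st(m): print(m,np.round(read_contact_force(),1),np.round(read_tool_pos(),1),round(read_opening(),1),round(read_time_s(),2))
g=np.array([445.1,-294.8]); R=Rt(-.365)
manip.move_straight([*g,50.5],R,max_speed=90,force_limit=10); manip.wait(.3); st(read_tool_pos()-[*g,50.5])
jaws.move_gripper(8,58); st("grip")
manip.move_straight([*g,215.],R,max_speed=130); st("lift")
T=np.radians(14)
p,R=tcp(44,90,T); manip.movep(p,R); p,R=tcp(44,25,T); manip.move_straight(p,R,max_speed=80); manip.wait(.4); st(read_tool_pos()-p)
p,R=tcp(44,5,T); st(manip.move_straight(p,R,max_speed=40,force_limit=5)); manip.wait(.2)
c=viewer.read_camera("wrist"); cv2.imwrite("pics/ins.png",cv2.resize(c["image"][60:280,130:390,::-1],(650,550))); st(read_tool_pos()-p)
```

```text
[ 0.06877813 -0.057732    0.17354938] [-0.8  0.  -0.2] [ 445.2 -294.9   50.7] 50.2 22.82
grip [ 1.   1.4 -1.1] [ 445.1 -294.7   50.5] 11.3 23.49
lift [-0.5  0.4 -5.7] [ 444.5 -294.4  214.2] 11.4 24.91
[0.0722003  0.01618767 0.17684451] [-0.6  0.7 -5.2] [534.8   0.7 194.2] 11.5 27.47
False [ 0.5 -0.1 -6.2] [534.7   0.7 173.9] 11.3 28.12
[ 0.17962946 -0.00654406  0.21970893] [-0.1  0.5 -4.6] [534.9   0.7 174.2] 11.3 28.37
```

View pics/ins.png

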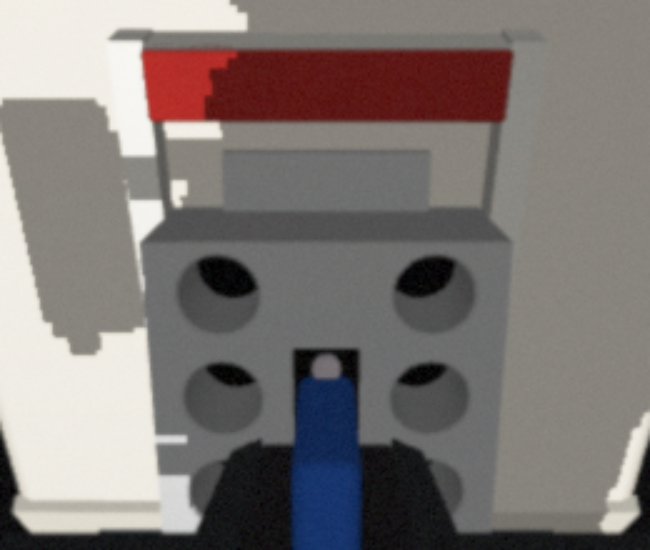

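The tongue (columns 224–430) is centred under the lip (143–511) with no slip. Next: lower it, slide it under, then swing it down.

Run:
```python
from cell import *; from h import *
def st(m): print(m,np.round(read_contact_force(),1),np.round(read_moment(),2),np.round(read_tool_pos(),1),round(read_opening(),1),round(read_time_s(),2))
T=np.radians(14)
p,R=tcp(44,-2,T); r=manip.move_straight(p,R,max_speed=12,force_limit=4); q=np.array(read_tool_pos()); dz=q[2]-tcp(44,0,T)[0][2]; st(("down",r,dz))
z0=min(max(dz,-1.5),1.0)+.7
np.save("z0.npy",z0)
p,R=tcp(44,z0,T); manip.move_straight(p,R,max_speed=10); manip.wait(.2); st("up")
for x in(50,56,60,62):
    p,R=tcp(x,z0,T); r=manip.move_straight(p,R,max_speed=25,force_limit=10); st((x,r,(read_tool_pos()-p).round(2)))
    if r: break
manip.wait(.2); st((read_tool_pos()-p).round(2))
```

```text
('down', True, np.float64(-0.46858543025138033)) [-2.1 -0.1  3.6] [ 0.07 -0.2  -0.01] [534.    0.7 168.5] 11.5 28.83
up [-0.9  0.7 -1.7] [ 0.04 -0.44 -0.02] [534.6   0.6 169. ] 11.4 29.39
(50, False, array([ 0.3 , -0.04, -0.19])) [-0.7 -0.5 -1.8] [ 0.03 -0.24  0.01] [541.    0.7 169. ] 11.7 29.78
(56, False, array([ 1.02,  0.02, -0.21])) [ 0.2 -1.  -4.3] [ 0.04 -0.7   0.02] [547.7   0.7 169. ] 11.3 30.18
(60, False, array([ 0.46,  0.04, -0.11])) [ 0.5  0.6 -5.1] [ 0.01 -0.58  0.08] [551.2   0.8 169.1] 11.9 30.48
(62, False, array([ 0.18, -0.03, -0.05])) [-0.5  0.5 -4.1] [ 0.04 -0.46 -0.06] [552.9   0.7 169.2] 11.5 30.73
[ 0.13  0.01 -0.04] [-0.  -0.7 -4.5] [ 0.02 -0.59  0.01] [552.8   0.8 169.2] 11.6 30.93
```

Run:
```python
from cell import *; from h import *
def st(m): print(m,np.round(read_contact_force(),1),np.round(read_moment(),2),np.round(read_tool_pos(),1),round(read_opening(),1),round(read_time_s(),2))
z0=float(np.load("z0.npy"))
for th in(11,8.5,6,4,2,0):
    f=th/14; p,R=tcp(63.5-1.5*f,z0*f-.3*(1-f),np.radians(th)); r=manip.move_straight(p,R,max_speed=20,force_limit=22)
    Rc=np.array(read_tcp_rot()); st((th,r,(read_tool_pos()-p).round(2),np.degrees(np.arcsin(-Rc[0,2])).round(2)))
    if r: break
manip.wait(.3); st((read_tool_pos()-p).round(2))
c=viewer.read_camera("wrist"); cv2.imwrite("pics/in2.png",cv2.resize(c["image"][60:280,130:390,::-1],(650,550)))
```

```text
(11, False, array([-0.35, -0.01,  0.2 ]), np.float64(11.06)) [-0.4 -1.1 -4.5] [ 0.05 -0.26  0.03] [549.4   0.7 166.6] 11.4 31.29
(8.5, False, array([0.24, 0.01, 0.2 ]), np.float64(8.53)) [-1.   0.4 -3.9] [ 0.02 -0.17 -0.03] [547.6   0.7 164.1] 11.5 31.62
(6, False, array([0.75, 0.08, 0.25]), np.float64(5.98)) [ 1.5 -0.4 -2.9] [ 0.05 -0.43  0.  ] [545.9   0.8 161.6] 11.5 31.94
(4, False, array([ 0.5 ,  0.08, -0.06]), np.float64(4.02)) [ 0.2  0.1 -4.2] [ 0.02 -0.71 -0.02] [543.9   0.8 159.1] 11.4 32.23
(2, False, array([ 0.29,  0.05, -0.15]), np.float64(2.05)) [ 0.8 -0.4 -5.7] [ 0.02 -0.87 -0.01] [542.1   0.8 156.8] 11.4 32.52
(0, False, array([0.34, 0.01, 0.74]), np.float64(0.03)) [-0.2  0.5  4.5] [0.1  0.08 0.01] [540.5   0.7 155.4] 11.4 32.82
[ 0.34 -0.02  0.72] [-1.5  0.3  5.9] [ 0.09  0.18 -0.03] [540.5   0.7 155.4] 11.5 33.12
```

View pics/in2.png

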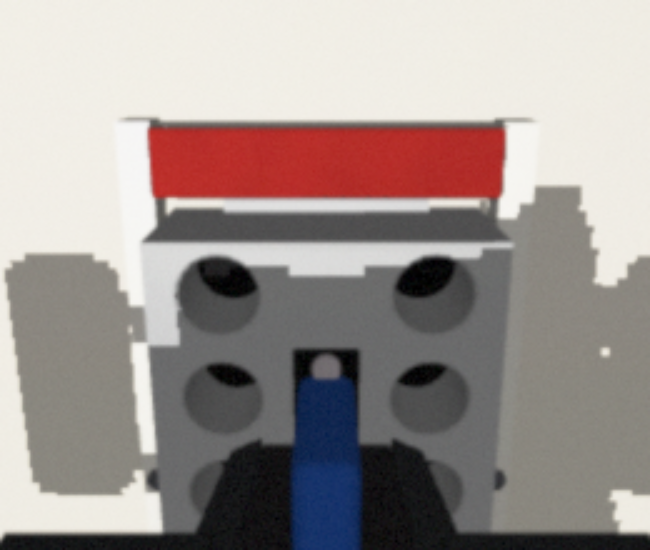

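The block looks level with its tongue under the lip (row 205). I'll press the front gently in the grip, release, then press with closed fingertips on the front edge to confirm.

Run:
```python
from cell import *; from h import *
def st(m): print(m,np.round(read_contact_force(),1),np.round(read_moment(),2),np.round(read_tool_pos(),2),round(read_opening(),1),round(read_time_s(),2))
p,R=tcp(63.7,-.6,np.radians(-1.5)); st(manip.move_straight(p,R,max_speed=8,force_limit=14))
jaws.move_gripper(40,10); manip.wait(.2); st("open")
p,R=tcp(63.7,60,0); manip.move_straight(p,R,max_speed=100); jaws.move_gripper(0,10)
f=SEAT+Rz(YAW)@np.array([-39,0,40.]); R=Rt(YAW)
manip.movep(f+[0,0,60],R); manip.move_straight(f+[0,0,8],R,max_speed=80); manip.wait(.4); st((read_tool_pos()-f).round(2))
r=manip.move_straight(f-[0,0,5],R,max_speed=10,force_limit=5); st((r,(read_tool_pos()-f).round(2)))
r=manip.move_straight(f-[0,0,5],R,max_speed=10,force_limit=12); manip.wait(.2); st((r,(read_tool_pos()-f).round(2)))
```

```text
True [1.5 1.1 3.5] [0.04 0.14 0.01] [540.58   0.68 155.5 ] 11.5 33.4
open [0.5 0.2 0.3] [-0.    0.04 -0.  ] [540.4    0.8  154.97] 40.0 34.19
[0.08 0.02 8.2 ] [0.1 0.1 0.7] [ 0.01 -0.01  0.01] [501.78   0.56 153.2 ] 0.8 37.12
(True, array([-0.02,  0.02,  0.49])) [-0.4  0.2  4.5] [0.02 0.1  0.04] [501.68   0.56 145.49] 0.4 37.92
(True, array([-0.03, -0.02,  0.49])) [-0.7  0.3  6. ] [ 0.    0.09 -0.01] [501.67   0.53 145.49] 0.7 38.36
```

Run:
```python
from cell import *; from h import *
def st(m): print(m,np.round(read_contact_force(),1),np.round(read_tool_pos(),2),round(read_time_s(),2))
R=Rt(YAW); F=lambda x:SEAT+Rz(YAW)@np.array([x,0,40.])
f=F(-39)
r=manip.move_straight(f-[0,0,8],R,max_speed=20,force_limit=14); st((r,(read_tool_pos()-f).round(2)))
manip.move_straight(f+[0,0,8],R,max_speed=60)
r=manip.move_straight(f-[0,0,5],R,max_speed=10,force_limit=4); st((r,(read_tool_pos()-f).round(2)))
manip.move_straight(f+[0,0,60],R,max_speed=120); f=F(39); manip.movep(f+[0,0,60],R); manip.move_straight(f+[0,0,8],R,max_speed=100); manip.wait(.2)
r=manip.move_straight(f-[0,0,5],R,max_speed=10,force_limit=4); st((r,(read_tool_pos()-f).round(2)))
manip.move_straight(f+[0,0,110],R,max_speed=120); 
p=F(0)+[-20,0,170]; manip.movep(p,R); manip.wait(.2); c=viewer.read_camera("wrist"); s=viewer.read_camera("scene")["image"][100:250,170:370]; st("end")
cv2.imwrite("pics/fin.png",np.hstack([cv2.resize(c["image"],(400,300)),cv2.resize(s,(400,300))])[:,:,::-1])
```

```text
(True, array([-0.06, -0.  ,  0.47])) [-0.6  0.4  6.1] [501.64   0.54 145.47] 38.57
(True, array([-0.04, -0.02,  0.47])) [-0.8  0.4  4.1] [501.66   0.52 145.47] 39.65
(True, array([-0.03,  0.02,  0.51])) [-0.8  0.2  3.1] [579.67   0.88 145.51] 42.38
end [ 0.1 -0.6 -0.8] [520.86   0.73 313.9 ] 44.17
```

View pics/fin.png

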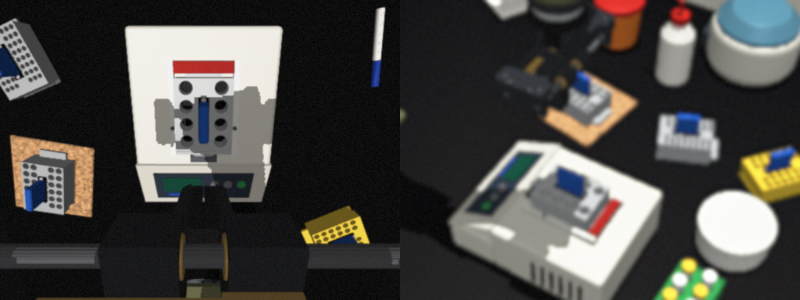

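The front and rear top heights agree to within 0.04 mm, so the wide block is level and fully home. The picture shows it in the seat at (205,115) and the old block upright on the mat at (48,185).

```bash
python3 -c "
from cell import *
print(hand_in())"
```

```text
the job is handed in; nothing more can be done
None
```

The job is handed in: the wide-well block is in the heater, tongue under the lip and pressed home (level to 0.04 mm), and the medium block stands upright on the mat about 4–5 mm off centre, in about 44 s with nothing else on the bench handled.

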